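# Peg and clamp the split gauge float

## Robot

A 6-joint arm with a two-finger parallel gripper is mounted at the origin on the work surface. World frame = base frame: x ahead of the robot, y to its left, z up, the work surface at z = 0. Lengths are in m, angles in rad, forces in N, time in s.
With the tool pointing down it reaches from about 0.275 to 0.85 m from the base axis. Payload 5.2 kg.
Tool frame: the origin (TCP) lies on the centre line of the jaws, within the pads' length; the fingertips stand ctrl.nose_length ahead of it and the grasp point (between the pads) lies 11 mm behind it (ctrl.nose_length is the distance from the TCP to the fingertips, in m); z points along the fingers, y is the direction in which the jaws open and shut (so a half turn about z gives the same grasp; the last joint's range is limited). The gripper opens to 85 mm and grips with 20 to 120 N. Pads are 22 mm wide; open, the fingers measure 114 mm over their backs; the gripper's body (76 mm by 85 mm) begins 54 mm behind the grasp point. The pads swing forward as they close: fully open they stand 13 mm farther back than shut.
Start: joints at [1.029, 0.259, 1.535, -0, 1.348, -0.203], TCP at [0.183, 0.519, 0.239] pointing down, gripper open.
Joint ranges: [-3.14, 3.14], [-0.91, 2.08], [0.19, 2.58], [-1.22, 4.36], [0.22, 2.71], [-3.12, 3.12]. Speed limits (rad/s): [2.57, 2.57, 3.14, 3.14, 3.14, 3.14].

## Interface

Orientations are given as a unit quaternion [w, x, y, z].
In Python, from plant import ctrl, eyes, ticket gives the robot as it stands. The module is installed in compiled form; this text tells all that it offers.
- The arm moves only by the tool step_arm, never from a script. Its argument "commands" is one flat list of numbers, 7 for each row, row after row: the shift along the tool's x, y, z in cm, then the turn, a rotation vector about the tool's x, y, z in rad, then the finger opening in cm, from 0 to 8.54. A call has 1 to 5 rows; each row shifts and turns the commanded pose from where the row before left it, along the tool's axes as they then stand; what a row does not reach is not made up. A row lasts 1/10 s, in which the tool goes at most 50 mm and 8.59 degrees, less where a joint would pass 70% of its speed; a pose out of reach is approached as far as the arm can. A call is refused whole if a number of a shift passes 5 or a number of a turn 0.15, either way. A call with a gripper value outside its range is refused whole. The fingers move at their own pace and stop on an object; "grip_force" is the grip in N (left out, the last holds). Time passes only in rows, so rows that do not move let the fingers close. It gives the time, the measured TCP pose, the force and the opening at its end, in the units of the state.
- ctrl.get_state(): the state, without advancing time (a new reading comes with each control period).
- eyes.camera(name): name is "side" or "top" or "wrist"; returns (picture, depth): 400x640x3 uint8, red, green, blue; 400x640 float32, m along the optical axis (not along the pixel's ray), 0 where there is no reading.
- eyes.camera_info(name): a dict with "K" (3x3 intrinsics, pixels), "dist" ([k1, k2, p1, p2, k3] as OpenCV has them; the pictures are not rectified), "world_to_cam" (4x4, takes a point from world to camera coordinates). Camera axes: x right, y up, looking along -z (the intrinsics and any distortion apply to the point x, -y, -z); pixel columns grow to the right and rows downward; lengths in m; the calibration is good to about 2 mm. A picture is of the moment at which its call begins: read the wrist's pose just before it. camera_info takes no time and is no camera call; for the wrist camera it gives the pose at the moment of the call.
- ticket.close_job(): hands the job in, once; it reports no verdict.
The state is a dict: "time_s": time; "joint_positions": joint angles; "qvel": joint speeds; "joint_efforts": joint torques, N m; "ee_pos": TCP position; "orientation": TCP orientation; "contact_force": force on the tool from outside, world axes, zero at the start; "ft_torque": the same for the moment, N m; "gripper_width": finger opening in m.
Only numpy, scipy, OpenCV 4.12 (cv2) and the standard library are available. Lean on these libraries where they do the work, as an engineer would, in place of code of your own. Each camera call takes 0.05 s, during which the arm holds its last target.

## Task

The level gauge's split cork float, freshly glued, stands against the fixed jaw of the bench clamp: with the mallet, knock its wooden peg down until it is flush with the cork, then put the mallet down on the bench clear of the clamp. Then pump the clamp's trigger, working the jaw only with the trigger, until the jaw closes on the float and grips it firmly without crushing the soft cork. Finish still squeezing the trigger, with the float gripped; keep hands off the cork and leave the other things where they are.

Things in the scene. Friction and masses are not known exactly. Their poses are not given: they have to be found in the camera images.
- clamp: Fixed one-hand ratchet clamp in caulking-gun form on a steel bed plate 90 x 270 x 10 mm. Origin on the bench under the trigger pivot; z up, y along the toothed bar the way the moving jaw advances. In mm: housing x -17 to 17, y -41 to 41, top z 96; upright handle x -15 to 15, y -35 to -15, top z 174, trigger on its +y side.
- fixed_jaw (a point): Centre of the fixed jaw's rubber face, at y 162, z 38 mm in the clamp's frame; the jaw is 60 mm wide (x), 14 mm thick, its top 58 mm above the bench.
- handle_grip (a point): Centre of the clamp's upright handle, 138 mm above the bench, level with the released trigger's lip; the handle is 20 mm thick (clamp's y) and 30 mm wide (x). Handle and trigger lip together measure 63 mm along y when the trigger is out and 38 mm when it is squeezed to its stop.
- trigger: Sprung black trigger lever; origin at its pivot, 82 mm above the bench, 60 mm below the lip. Full stroke 0.41 rad. Spring 3 N at the lip to start, 4 N at the stop; 8 to 10 N squeezes a free stroke. A full stroke moves bar and jaw about 12 mm (two teeth), now and then 6; a pawl keeps the bar while the trigger comes fully out for the next. When the jaw bears: jaw force = about 1.5 x lip force - 13 N.
- trigger_lip (a point): Centre of the round cross bar (14 mm diameter, 28 mm long along the clamp's x) at the trigger's upper end, the place for the finger. In the clamp's frame: y 21, z 138 mm when out; y -4, z 142 at the stop. The first 3 to 12 mm of a stroke may be idle before the teeth bite.
- rod: Toothed steel bar 12 x 16 mm, its axis 38 mm above the bench, that slides along the clamp's y through the housing and carries the moving jaw. It starts anywhere in the first 20 mm of its travel and is to be moved only with the trigger.
- pad: Moving jaw: round steel face, 38 mm diameter, on a soft rubber buffer at the front of the toothed bar. Origin at the centre of its face, 38 mm above the bench; y points at the float. The buffer yields 1 mm for each 5 N. At the start the face is 15 to 38 mm short of the float.
- float: Soft cork block 56 wide (x), 50 long (y), 56 mm high, split across the middle through its peg hole; stands loose on the bed plate, its +y side against the fixed jaw, axes as the clamp's. Origin at the centre of its underside, 10 mm above the bench. 60 g. A jaw force under 6 N is too loose, 10 to 30 N is good, over 40 N crushes it.
- peg (a joint): How far the float's peg has been driven, in m: 0 to 0.004 at the start, 0.018 when its top is flush with the cork. Tight upright wooden peg, 12 mm diameter, in the middle of the float's top; about 7 N moves it and it stays where it is left.
- peg_top (a point): Centre of the peg's top: 14 to 18 mm above the cork at the start; flush when 56 mm above the float's origin (66 mm above the bench).
- mallet: Rubber mallet, about 0.4 kg, standing on one striking face, handle level. Head: upright cylinder 50 mm diameter, 76 mm long; origin at the centre of the face it stands on, z up. The handle runs along the mallet's -x from 25 to 173 mm off the head's axis, 22 mm thick (y), 26 mm high, its axis 38 mm above the origin.
- mallet_grip (a point): Place to grip the handle across its 22 mm thickness: 58 mm from the head's axis, 38 mm above the face.
- torch: Chromed torch standing on its head, 46 mm diameter, 146 mm tall. Leave alone.
- pulley: Cast aluminium pulley lying flat, 80 mm diameter, 28 mm high. Leave alone.
- pawl: Brass ratchet pawl lying flat, about 95 x 40 x 12 mm. Leave alone.
- cone_cap: Orange plastic cone cap, 100 mm flange, 88 mm tall. Leave alone.
Not all that is in view belongs to the job. There is more than one size of the mallet; the one meant has the size given above.

How it is judged:
On the way, in this order (a step that is already met when the one before it is completed fails the run):
1. the peg is driven flush with the cork (within 2.5 mm) (z of peg_top in the frame of float below 0.0585 m), for 0.2 s.
2. the mallet is put down on the bench, released, and clear of clamp and float (height (world z) of mallet below 0.045 m and contact force between mallet and the fingers below 0.1 N and contact force between mallet and the arm below 0.1 N and linear speed of mallet below 0.05 m/s and contact force between mallet and clamp below 0.1 N and contact force between mallet and float below 0.1 N), for 0.2 s.
3. the moving jaw, pumped up with the trigger, bears on the float with 6 N or more (contact force between pad and float between 6 and 40 N and y of trigger_lip in the frame of clamp below 0.0186 m and contact force between trigger and the fingers above 2 N), for 0.2 s.
At the end, for the whole second after the job is handed in: Peg within 2.5 mm of flush; mallet at rest on the bench, let go, touching neither clamp nor float; float upright within 15 mm of the clamp's middle, pressed by the moving jaw with 6 to 40 N; fingers still holding the trigger 2 mm or more back with over 2 N (all of step 2 and all of step 3 and z of peg_top in the frame of float below 0.0585 m and angle between float's own z axis and vertical below 0.12 rad and x of float in the frame of clamp between -0.015 and 0.015 m and z of float in the frame of clamp below 0.016 m); the arm keeps its last pose, push and grip.
It fails at once if the cork is crushed: the jaw presses the float with more than 40 N (contact force between pad and float above 40 N).
It fails at once if the robot itself touches the float or its peg (contact force between float and the fingers above 1 N or contact force between float and the arm above 1 N).
It fails at once if the robot itself pushes the toothed bar or the jaw (contact force between rod and the fingers above 2 N or contact force between rod and the arm above 2 N).
It fails at once if the mallet strikes the jaw or its bar (contact force between mallet and rod above 2 N).
It fails at once if a bystander is moved more than 25 mm (distance of any of torch, pulley, pawl, cone_cap from where it was at the start of the episode above 0.025 m).
It also fails if it takes over 61 s, if anything falls off the work surface, if the arm or the gripper's body presses on something with over 40 N, if the wrist force passes 120 N, or if a joint passes its speed limit or range.

## Working session

There is one attempt and no reset: what is moved stays moved. The work goes in short steps, Python scripts to look and compute and a tool call to move; the robot and the scene stay as the last step left them, time stands still between calls to the robot, and variables do not carry over. Pictures are saved under pics/ and viewed, and the job is handed in when it is done.

Besides the shell and the picture viewer there is one more tool, called after "Emit:" as name(argument=value, ...), one argument or row to a line, values as JSON. step_arm: Moves the arm, as the interface text tells. Its arguments: {"type":"object","properties":{"commands":{"type":"array"},"grip_force":{"type":"number"}},"required":["commands"]}

```bash
mkdir -p pics; cat > h.py <<'E'
import numpy as np, cv2
from plant import ctrl, eyes, ticket
from scipy.spatial.transform import Rotation as R
def snap(n,f):
    im,d=eyes.camera(n); cv2.imwrite('pics/'+f+'.png',im[:,:,::-1]); np.savez('pics/'+f+'.npz',im=im,d=d,**{k:np.array(v) for k,v in eyes.camera_info(n).items()})
    return im,d
def load(f): return np.load('pics/'+f+'.npz')
def ray(z,u,v):
    p=cv2.undistortPoints(np.array([[[u,v]]],float),z['K'],z['dist'])[0,0]
    T=np.linalg.inv(z['world_to_cam']); o=T[:3,3]; d=T[:3,:3]@np.array([p[0],-p[1],-1.0]); return o,d
def onz(z,u,v,h):
    o,d=ray(z,u,v); return o+d*(h-o[2])/d[2]
def dep(z,u,v):
    o,d=ray(z,u,v); return o+d*float(z['d'][int(round(v)),int(round(u))])
def proj(z,P):
    P=np.atleast_2d(P); c=(np.asarray(z['world_to_cam'])@np.c_[P,np.ones(len(P))].T)[:3].T*[1,-1,-1]
    return cv2.projectPoints(c,np.zeros(3),np.zeros(3),z['K'],z['dist'])[0][:,0]
def cloud(z):
    h,w=z['d'].shape; u,v=np.meshgrid(np.arange(w),np.arange(h))
    p=cv2.undistortPoints(np.stack([u,v],-1).reshape(-1,1,2).astype(float),z['K'],z['dist'])[:,0]
    T=np.linalg.inv(z['world_to_cam']); D=z['d'].reshape(-1,1)
    return (T[:3,3]+(np.c_[p[:,0],-p[:,1],-np.ones(len(p))]*D)@T[:3,:3].T).reshape(h,w,3)
def st():
    s=ctrl.get_state(); return s
E
python3 - <<'E'
from h import *
for n in ['top','side','wrist']: snap(n,n+'0')
s=st(); print(s, ctrl.nose_length)
for n in ['top','side','wrist']:
    z=load(n+'0'); T=np.linalg.inv(z['world_to_cam']); print(n,T.round(3).tolist(),z['K'].round(1).tolist())
E
```

```text
{'time_s': 0.15, 'joint_positions': array([ 1.02921252e+00,  2.59175745e-01,  1.53581939e+00, -9.02612875e-07,
        1.34801236e+00, -2.02772450e-01]), 'qvel': array([ 3.27144366e-04, -2.68686347e-03, -1.93317678e-03, -1.74744588e-04,
        4.06899472e-05, -3.51545986e-04]), 'joint_efforts': array([ 2.96716928e-03, -4.46384346e+01, -2.90818495e+01, -4.73465150e-05,
        8.08107579e-03,  3.51551535e-05]), 'ee_pos': array([0.18255975, 0.51840376, 0.23867053]), 'orientation': array([-2.56839661e-04,  1.68596425e-01,  9.85684912e-01, -6.59147401e-04]), 'contact_force': array([ 0.00802607, -0.04318757,  0.17249504]), 'ft_torque': array([ 0.03464104, -0.01581969, -0.02557335]), 'gripper_width': 0.08538480209782288} 0.008
top [[0.005, 0.998, -0.062, 0.558], [-1.0, 0.005, -0.001, 0.004], [-0.0, 0.062, 0.998, 1.329], [0.0, 0.0, 0.0, 1.0]] [[426.9, 0.0, 327.3], [0.0, 426.9, 200.2], [0.0, 0.0, 1.0]]
side [[-0.96, 0.204, -0.191, 0.388], [-0.279, -0.69, 0.667, 0.841], [0.004, 0.694, 0.72, 1.036], [0.0, 0.0, 0.0, 1.0]] [[501.4, 0.0, 325.9], [0.0, 501.4, 194.6], [0.0, 0.0, 1.0]]
wrist [[0.332, -0.897, -0.29, 0.108], [0.943, 0.316, 0.102, 0.544], [-0.0, -0.308, 0.952, 0.373], [0.0, 0.0, 0.0, 1.0]] [[332.5, 0.0, 319.5], [0.0, 332.5, 199.4], [0.0, 0.0, 1.0]]
```

View pics/top0.png

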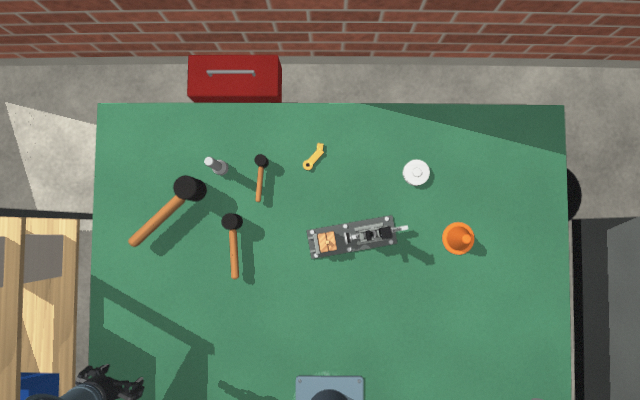

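View pics/side0.png

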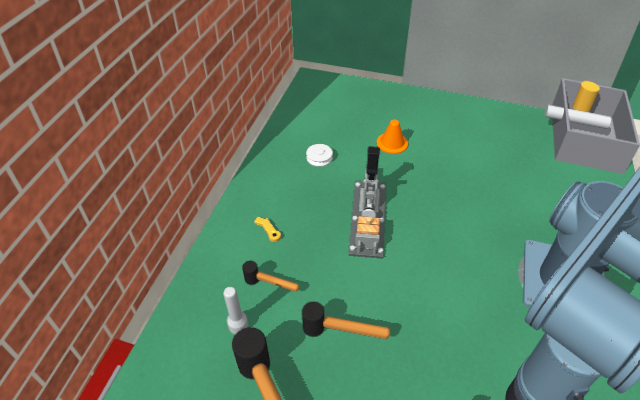

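View pics/wrist0.png

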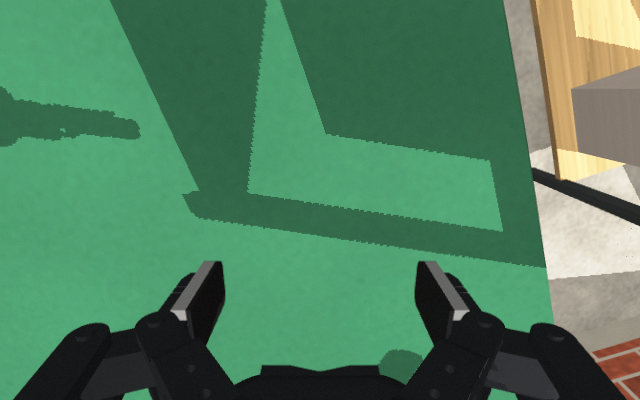

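Three mallets in the top view have heads at (188,187), (261,160) and (232,221). I'll measure their sizes to tell which one is meant.

```bash
cat > m.py <<'E'
from h import *
z=load('top0'); C=cloud(z); im=z['im'].astype(int)
dark=(im.max(2)<60)&(C[...,2]>0.02)
n,l,s,c=cv2.connectedComponentsWithStats(dark.astype(np.uint8))
for i in range(1,n):
    if s[i,4]>60 and s[i,1]<300 and s[i,0]<300:
        P=C[l==i]; zt=np.percentile(P[:,2],90); T=P[P[:,2]>zt-.008]
        print('head',c[i].round(),s[i,4],'ztop',zt.round(4),'ctr',((T.max(0)+T.min(0))/2).round(4),'ext',(T.max(0)-T.min(0)).round(4))
org=(im[...,0]>120)&(im[...,2]<90)&(im[...,0]-im[...,2]>70)&(C[...,2]>.01)
n,l,s,c=cv2.connectedComponentsWithStats(org.astype(np.uint8))
for i in range(1,n):
    if s[i,4]>60 and s[i,1]>90:
        P=C[l==i]; m=P.mean(0); w,V=np.linalg.eigh(np.cov((P-m)[:,:2].T)); a=(P-m)[:,:2]@V
        print('orange',c[i].round(),s[i,4],m.round(4),'ax',V[:,1].round(4),'len',np.ptp(a[:,1]).round(4),'wid',np.ptp(a[:,0]).round(4),'z',np.percentile(P[:,2],[5,50,95]).round(4))
for nm,b,f in [('top0',(290,200,420,270),'topc'),('side0',(300,130,410,270),'sidec'),('top0',(120,140,300,290),'topm')]:
    i=load(nm)['im'][b[1]:b[3],b[0]:b[2]]; k=min(800/i.shape[1],600/i.shape[0]); cv2.imwrite(f'pics/{f}.png',cv2.resize(i,None,fx=k,fy=k,interpolation=cv2.INTER_CUBIC)[:,:,::-1])
E
python3 m.py
```

```text
head [261. 160.] 121 ztop 0.0589 ctr [0.6657 0.1136 0.6902] ext [0.2152 0.219  1.2773]
head [189. 188.] 604 ztop 0.1101 ctr [0.6303 0.2264 0.7155] ext [0.1442 0.4446 1.2267]
head [231. 221.] 255 ztop 0.0792 ctr [0.5734 0.2919 0.0768] ext [0.0412 0.0458 0.0111]
orange [260. 182.] 62 [0.6914 0.2101 0.0368] ax [-0.9981  0.0619] len 0.1048 wid 0.0119 z [0.0325 0.0363 0.0415]
orange [155. 223.] 249 [0.5674 0.5111 0.0808] ax [-0.47    0.8827] len 0.5418 wid 0.2912 z [0.0655 0.0711 0.075 ]
orange [458. 238.] 547 [ 0.5256 -0.3866  0.0498] ax [0.0551 0.9985] len 0.4475 wid 0.0923 z [0.0108 0.0405 0.0898]
orange [235. 255.] 122 [0.4738 0.2737 0.081 ] ax [-0.8028  0.5962] len 0.2907 wid 0.228 z [0.0447 0.0498 0.0547]
```

View pics/topc.png

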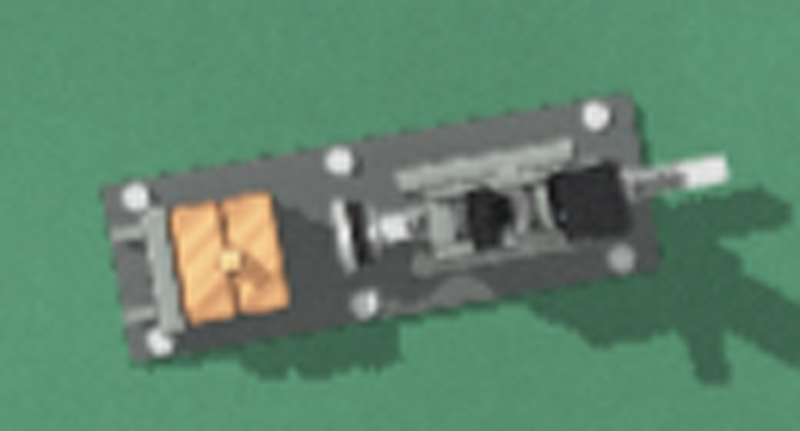

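View pics/sidec.png

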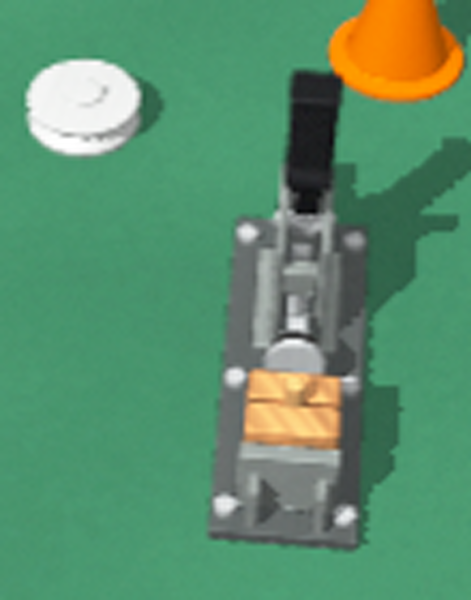

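View pics/topm.png

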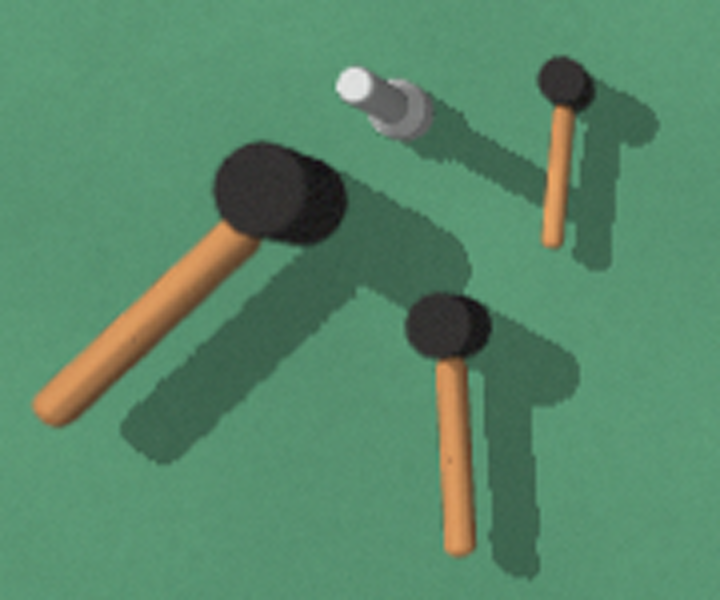

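Heads as measured in the top view:
- **(188,187):** top at 0.110 m, too tall.
- **(261,160):** top at 0.059 m, too small.
- **(232,221):** top at about 0.077 m and roughly 46 mm wide, which fits the 76 mm x 50 mm given.

The crop shows the (232,221) mallet standing on one face with its handle toward -x. Next I'll get coarse poses.

```bash
cat > m2.py <<'E'
from h import *
z=load('top0'); C=cloud(z)
k=800/130
cor=[(105,190),(630,92),(662,265),(133,365)]  # fixed end +x? etc
P=np.array([onz(z,290+u/k-.5,200+v/k-.5,.01) for u,v in cor]); print(P.round(4).tolist())
yd=(P[0]+P[3]-P[1]-P[2])[:2]; L=np.linalg.norm(yd)/2; yd/=np.linalg.norm(yd); xd=np.array([yd[1],-yd[0]])
print('L',L,'W',np.linalg.norm((P[0]-P[3])[:2]),'yd',yd,'ctr',P.mean(0))
for u,v in [(150,260),(175,330)]: pass
pk=onz(z,290+232/k-.5,200+258/k-.5,.081); print('peg',pk)
fl=np.array([onz(z,290+u/k-.5,200+v/k-.5,.066) for u,v in [(170,207),(270,195),(290,303),(192,323)]]);print('float',fl.mean(0),fl.round(3).tolist())
s=(C[...,2]>.0725)&(C[...,2]<.0815)
# mallet
hu=np.mgrid[195:250,215:245]; m=np.zeros(s.shape,bool); m[205:240,218:245]=1
Q=C[m&s]; print('head',len(Q),((Q.max(0)+Q.min(0))/2).round(4),(np.ptp(Q,axis=0)).round(3))
k2=4; 
e=onz(z,120+460/k2,140+550/k2,.038); h=onz(z,120+452/k2,140+362/k2,.038); print('handle end',e,'near head',h, np.arctan2(*(h-e)[:2][::-1]))
E
python3 m2.py
```

```text
[[0.5466, 0.0685, 0.01], [0.597, -0.1948, 0.01], [0.5105, -0.2106, 0.01], [0.4595, 0.0538, 0.01]]
L 0.2686733361558967 W 0.08832473473394635 yd [-0.18857437  0.98205891] ctr [ 0.52838736 -0.07076628  0.01      ]
peg [0.51542334 0.00466545 0.081     ]
float [0.51541144 0.00539491 0.066     ] [[0.539, 0.035, 0.066], [0.545, -0.013, 0.066], [0.494, -0.023, 0.066], [0.484, 0.024, 0.066]]
head 205 [0.5734 0.2934 0.0768] [0.047 0.049 0.008]
handle end [0.40425639 0.28119823 0.038     ] near head [0.54519249 0.28957242 0.038     ] 0.05934858721736972
```

```bash
cat > plan.py <<'E'
from h import *
import sys
def plan(tp,ya,n,cmdpose=None,grip=None):
    """rows toward target pos tp, tool pointing down with tool-y at world angle ya"""
    s=st(); p=np.array(s['ee_pos']); q=s['orientation']; r=R.from_quat(np.r_[q[1:],q[0]])
    y=np.array([np.cos(ya),np.sin(ya),0]); zt=np.array([0,0,-1.]); Rt=R.from_matrix(np.c_[np.cross(y,zt),y,zt])
    d=(r.inv()*Rt).as_rotvec(); print('total turn',d.round(3),'shift world',(np.array(tp)-p).round(4))
    for i in range(n):
        sh=r.inv().apply((np.array(tp)-p)/(n-i))*100; sh=sh.round(2); t=((r.inv()*Rt).as_rotvec()); m=np.abs(t).max(); t=t*min(1,.14/m if m>0 else 1); t=t.round(3)
        print(', '.join(f'{v:g}' for v in np.r_[sh,t]))
        p=p+r.apply(sh/100); r=r*R.from_rotvec(t)
    print('end',p.round(4))
if __name__=='__main__':
    a=[float(v) for v in sys.argv[1:]]; plan(a[:3],a[3],int(a[4]))
E
python3 plan.py .515 .289 .2 1.63 10
```

```text
total turn [-0.001 -0.001 -0.398] shift world [ 0.3324 -0.2294 -0.0387]
-3.9, -1.06, 0.39, -0, -0, -0.14
-3.71, -1.59, 0.39, -0.001, -0, -0.14
-3.45, -2.09, 0.38, -0, -0.001, -0.118
-3.18, -2.49, 0.39, -0, 0, -0
-3.18, -2.49, 0.39, -0, 0, -0
-3.18, -2.49, 0.39, -0, 0, -0
-3.19, -2.49, 0.39, -0, 0, -0
-3.18, -2.48, 0.39, -0, 0, -0
-3.19, -2.49, 0.38, -0, 0, -0
-3.18, -2.48, 0.39, -0, 0, -0
end [0.515 0.289 0.2  ]
```

Emit:
step_arm(
  commands=[-3.9,-1.1,0.4,0,0,-0.14,8.5,-3.7,-1.6,0.4,0,0,-0.14,8.5,-3.5,-2.1,0.4,0,0,-0.12,8.5,-3.2,-2.5,0.4,0,0,0,8.5,-3.2,-2.5,0.4,0,0,0,8.5],
)

```text
time_s: 0.65
ee_pos: [0.3506, 0.4023, 0.2189]
orientation: [-0.0, -0.031, 1.0, -0.0]
contact_force: [-0.8, 0.0, -0.5]
gripper_width: 0.085
```

Emit:
step_arm(
  commands=[-3.2,-2.5,0.4,0,0,0,8.5,-3.2,-2.5,0.4,0,0,0,8.5,-3.2,-2.5,0.4,0,0,0,8.5,-3.2,-2.5,0.4,0,0,0,8.5,-3.2,-2.5,0.4,0,0,0,8.5],
)

```text
time_s: 1.15
ee_pos: [0.5181, 0.2872, 0.1988]
orientation: [-0.0, -0.031, 1.0, -0.0]
contact_force: [-0.1, 0.3, 0.1]
gripper_width: 0.0849
```

Emit:
step_arm(
  commands=[0,0,0,0,0,0,8.5,0,0,0,0,0,0,8.5],
)

```text
time_s: 1.35
ee_pos: [0.5172, 0.2876, 0.1985]
orientation: [-0.001, -0.029, 1.0, -0.0]
contact_force: [-0.2, -0.5, 1.0]
gripper_width: 0.0852
```

```bash
python3 - <<'E'
from h import *
s=st(); print(s['ee_pos'],s['orientation'],s['time_s']); snap('wrist','w1')
E
```

```text
[0.5171983  0.28762156 0.19849222] [-9.07860165e-04 -2.94879862e-02  9.99564719e-01 -8.55228117e-05] 1.35
```

View pics/w1.png

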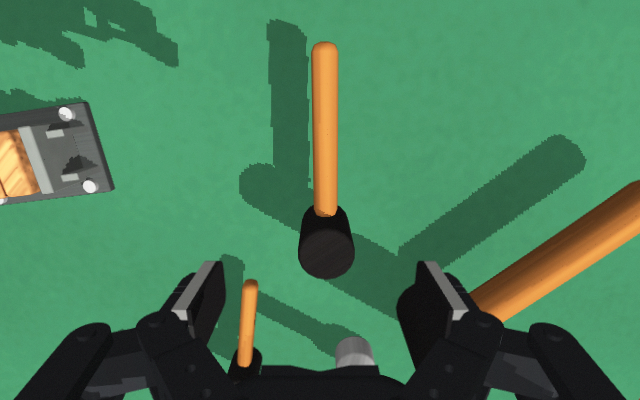

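The wrist view shows the chosen mallet: head at (326,245), handle end at (324,45). The float and fixed jaw are at left, about (15,160).

```bash
python3 - <<'E'
from h import *
z=load('w1'); C=cloud(z); im=z['im'].astype(int)
m=np.zeros(C.shape[:2],bool); m[190:290,285:370]=1
Q=C[m&(im.max(2)<75)&(C[...,2]>.07)]; print('head top',len(Q),((Q.max(0)+Q.min(0))/2),np.ptp(Q,axis=0))
m=np.zeros(C.shape[:2],bool); m[30:205,300:350]=1
m&=(im[...,0]>120)&(im[...,0]-im[...,2]>60)
Q=C[m]; c=Q[:,:2].mean(0); print('handle',len(Q),c,np.percentile(Q[:,2],[5,50,95]))
# by plane z=.038 silhouettes per row
pts=[]
for v in range(60,200,10):
    us=np.where(m[v])[0]; a=onz(z,us.min()-.5,v,.038);b=onz(z,us.max()+.5,v,.038); pts.append((a+b)/2); 
pts=np.array(pts); k=np.polyfit(pts[:,0],pts[:,1],1); print('y=',k, np.linalg.norm((b-a)), pts[[0,-1]])
for r in (.58-.0,): pass
xg=.5734-.058; print('grip y at',xg,np.polyval(k,xg), 'head y',np.polyval(k,.5734))
print('end', onz(z,324,44,.04))
E
```

```text
head top 2377 [0.51557089 0.29736617 0.20140183] [0.15675991 0.04923798 0.26278713]
handle 3995 [0.46198172 0.28980802] [0.0449902  0.04955434 0.05134311]
y= [0.0741942  0.25575863] 0.022156482689512105 [[0.41116284 0.28625417 0.038     ]
 [0.52257775 0.29441945 0.038     ]]
grip y at 0.5154 0.2939983239933169 head y 0.29830158745850044
end [0.39926645 0.28504577 0.04      ]
```

```bash
python3 plan.py .5155 .2920 .028 1.638 5
```

```text
total turn [ 0.    -0.002 -0.007] shift world [-0.0009  0.0036 -0.1708]
0.01, 0.07, 3.42, 0, -0.002, -0.007
0.01, 0.07, 3.41, 0, 0, 0
0.02, 0.08, 3.42, 0, 0, 0
0.01, 0.07, 3.41, 0, 0, 0
0.02, 0.08, 3.42, 0, 0, 0
end [0.5155 0.292  0.028 ]
```

Emit:
step_arm(
  commands=[0,0.1,4,0,0,-0.007,6,0,0.1,4,0,0,0,6,0,0.1,4,0,0,0,6,0,0.05,3,0,0,0,6,0,0,2.1,0,0,0,6],
  grip_force=100,
)

```text
time_s: 1.9
ee_pos: [0.514, 0.2929, 0.0262]
orientation: [-0.002, -0.035, 0.999, -0.0]
contact_force: [0.3, 0.2, 0.8]
gripper_width: 0.0602
```

Emit:
step_arm(
  commands=[0,0,0,0,0,0,6,0,0,0,0,0,0,1,0,0,0,0,0,0,1,0,0,0,0,0,0,1,0,0,0,0,0,0,1],
  grip_force=100,
)

```text
time_s: 2.4
ee_pos: [0.5177, 0.2926, 0.0304]
orientation: [0.001, -0.034, 0.999, 0.001]
contact_force: [-2.1, 1.2, 7.1]
gripper_width: 0.0205
```

Emit:
step_arm(
  commands=[0,0,0,0,0,0,1,0,0,0,0,0,0,1,0,0,0,0,0,0,1],
)

```text
time_s: 2.7
ee_pos: [0.5176, 0.2926, 0.0304]
orientation: [0.001, -0.034, 0.999, 0.001]
contact_force: [-1.7, 1.5, 6.8]
gripper_width: 0.0204
```

Emit:
step_arm(
  commands=[0,0,-3,0,0,0,1,0,0,-4,0,0,0,1,0,0,-4,0,0,0,1,0,0,0,0,0,0,1,0,0,0,0,0,0,1],
)

```text
time_s: 3.2
ee_pos: [0.5169, 0.2919, 0.1392]
orientation: [0.001, -0.034, 0.999, 0.0]
contact_force: [-1.1, -0.4, -5.6]
gripper_width: 0.0205
```

```bash
python3 - <<'E'
from h import *
s=st(); print(s['ee_pos'],s['orientation'],s['contact_force'],s['ft_torque']); snap('wrist','w2'); snap('side','s2'); snap('top','t2')
E
```

```text
[0.51687915 0.29192961 0.13924863] [ 8.56751255e-04 -3.40562586e-02  9.99419516e-01  2.61946105e-04] [-1.08456531 -0.43040607 -5.60641451] [-0.04790338  0.18187396 -0.01292267]
```

View pics/w2.png

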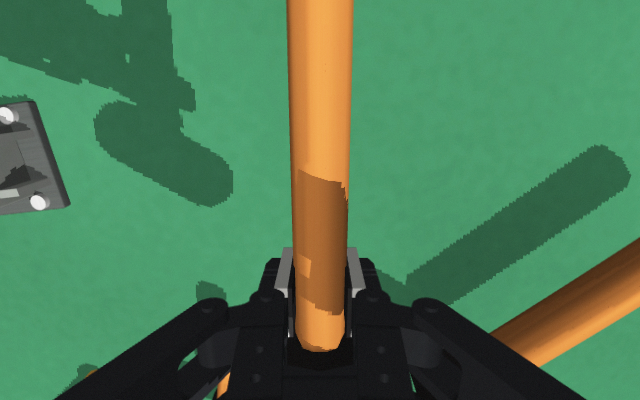

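View pics/s2.png

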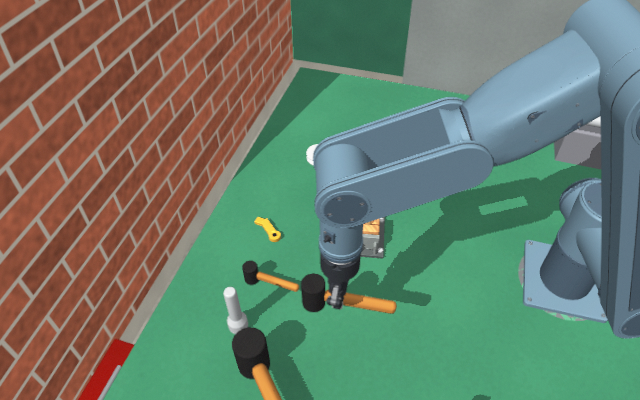

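```bash
python3 - <<'E'
from h import *
z=load('w2'); C=cloud(z); im=z['im'].astype(int)
m=np.zeros(C.shape[:2],bool); m[5:240,280:360]=1
m&=(im[...,0]>100)&(im[...,0]-im[...,2]>60)
Q=C[m]; Q=Q[Q[:,2]>.12]
xs=np.linspace(Q[:,0].min()+.01,Q[:,0].max()-.01,6)
for x in xs:
    w=Q[abs(Q[:,0]-x)<.005]; print(x.round(3),'ztop',np.percentile(w[:,2],95).round(4),'y',((w[:,1].max()+w[:,1].min())/2).round(4),np.ptp(w[:,1]).round(4))
z=load('t2'); C=cloud(z); im=z['im'].astype(int)
m=(im.max(2)<60)&(C[...,2]>.165)&(C[...,2]<.2)&(C[...,0]>.52)&(C[...,1]>.25)&(C[...,1]<.35); Q=C[m]; print(len(Q), Q.min(0),Q.max(0))
E
```

```text
0.418 ztop 0.1587 y 0.2848 0.0221
0.431 ztop 0.1586 y 0.2858 0.0224
0.444 ztop 0.1584 y 0.2866 0.0221
0.457 ztop 0.1583 y 0.2875 0.0223
0.47 ztop 0.1582 y 0.2884 0.0221
0.483 ztop 0.1581 y 0.2889 0.0213
266 [0.52676148 0.25167296 0.1651578 ] [0.59364591 0.31478695 0.19706931]
```

View pics/t2.png

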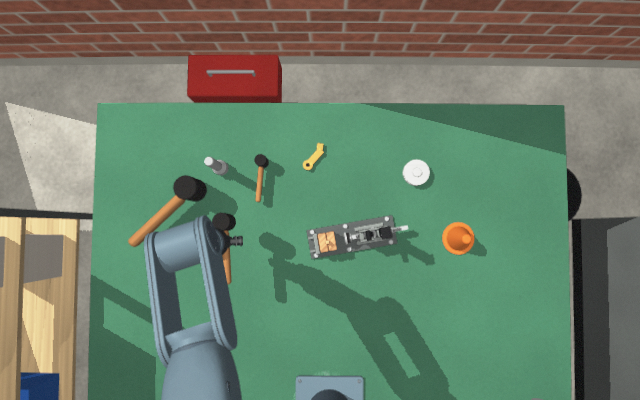

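```bash
python3 plan.py .4596 .0025 .155 1.639 8
```

```text
total turn [-0.001 -0.004 -0.   ] shift world [-0.0556 -0.2888  0.0188]
0.94, -3.55, -0.23, -0.001, -0.004, -0
0.94, -3.56, -0.23, -0, -0, -0
0.94, -3.55, -0.23, -0, -0, -0
0.94, -3.56, -0.24, -0, -0, -0
0.94, -3.55, -0.23, -0, -0, -0
0.94, -3.56, -0.24, -0, -0, -0
0.93, -3.55, -0.23, -0, -0, -0
0.94, -3.56, -0.24, -0, -0, -0
end [0.4596 0.0025 0.155 ]
```

Emit:
step_arm(
  commands=[0.5,-2,-0.5,0,0,0,1,0.9,-3.6,-0.4,0,0,0,1,1,-3.6,-0.3,0,0,0,1,1,-3.7,-0.2,0,0,0,1,1,-3.6,-0.2,0,0,0,1],
)

```text
time_s: 3.85
ee_pos: [0.4824, 0.1229, 0.1526]
orientation: [-0.002, -0.034, 0.999, -0.0]
contact_force: [0.4, -0.3, -4.9]
gripper_width: 0.0206
```

Emit:
step_arm(
  commands=[0.9,-3.6,-0.1,0,0,0,1,0.9,-3.6,-0.1,0,0,0,1,0.8,-3,-0.1,0,0,0,1,0.5,-1.7,0,0,0,0,1,0,0,0,0,0,0,1],
)

```text
time_s: 4.35
ee_pos: [0.4599, 0.0016, 0.1559]
orientation: [-0.002, -0.033, 0.999, 0.0]
contact_force: [0.6, -0.1, -3.8]
gripper_width: 0.0206
```

```bash
python3 - <<'E'
from h import *
s=st(); print(s['ee_pos'],s['orientation'],s['contact_force'],s['ft_torque']); snap('wrist','w3'); snap('side','s3'); snap('top','t3')
for n,b in (('s3',(280,120,440,260)),('t3',(280,180,440,290))):
    i=load(n)['im'][b[1]:b[3],b[0]:b[2]]; cv2.imwrite(f'pics/{n}c.png',cv2.resize(i,None,fx=4,fy=4,interpolation=cv2.INTER_CUBIC)[:,:,::-1])
E
```

```text
[0.45993037 0.00155999 0.15589629] [-1.67186183e-03 -3.25208972e-02  9.99469657e-01  2.44417548e-05] [ 0.55026426 -0.11405285 -3.82902561] [ 0.07277101  0.17136637 -0.08742725]
```

View pics/s3c.png

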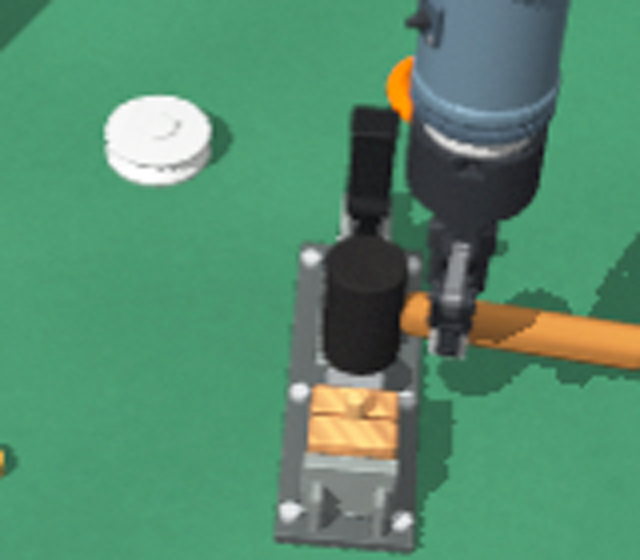

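View pics/t3c.png

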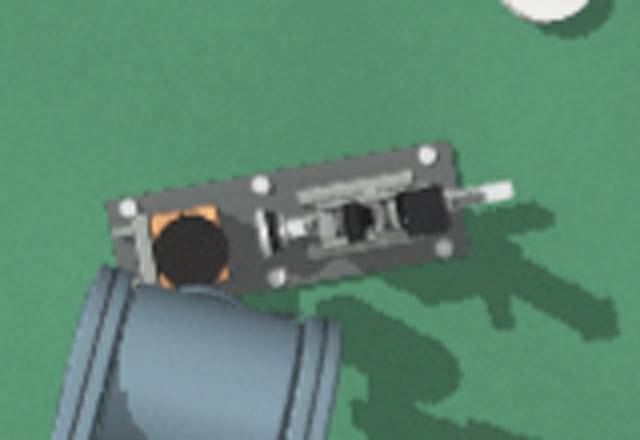

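View pics/w3.png

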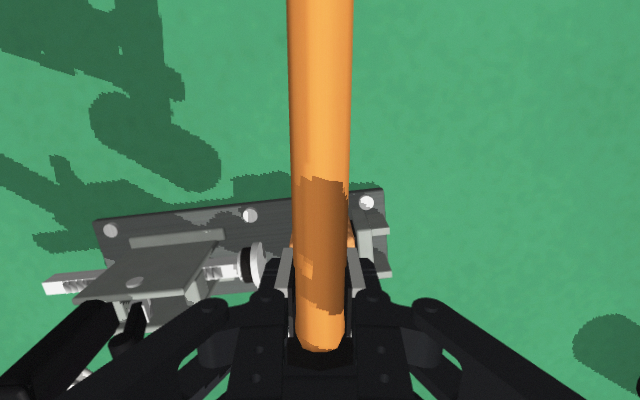

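```bash
python3 - <<'E'
from h import *
z=load('t3'); C=cloud(z); im=z['im'].astype(int)
m=np.zeros(C.shape[:2],bool); m[230:256,314:342]=1; m&=(im.max(2)<60)
us,vs=np.where(m)[1],np.where(m)[0]; print(us.min(),us.max(),vs.min(),vs.max())
print('head ctr',onz(z,(us.min()+us.max())/2,vs.min()+ (us.max()-us.min())/2,.2015), np.median(C[m],axis=0))
# peg by both side and top (initial)
a=load('side0'); k=600/140
o1,d1=ray(a,300+297/k-.5,130+380/k-.5)   # peg top approx side crop
zt=load('top0'); kk=800/130; o2,d2=ray(zt,290+232/kk-.5,200+256/kk-.5)
A=np.c_[d1,-d2]; t=np.linalg.lstsq(A,o2-o1,rcond=None)[0]; print('peg',o1+d1*t[0],o2+d2*t[1])
E
```

```text
318 336 234 251
head ctr [0.51541644 0.00511932 0.2015    ] [0.51792704 0.00506159 0.20188573]
peg [0.5139689  0.00421647 0.08113933] [0.51636863 0.00467019 0.0810592 ]
```

Emit:
step_arm(
  commands=[0,0,1.5,0,0,0,1,0,0,2,0,0,0,1,0,0,1.0,0,0,0,1,0,0,0.5,0,0,0,1],
  grip_force=120,
)

```text
time_s: 4.9
ee_pos: [0.4607, 0.0046, 0.1066]
orientation: [-0.001, -0.035, 0.999, 0.0]
contact_force: [-3.4, 1.8, 3.0]
gripper_width: 0.0203
```

Emit:
step_arm(
  commands=[0,0,0.5,0,0,0,1,0,0,0.3,0,0,0,1],
)

```text
time_s: 5.1
ee_pos: [0.4612, 0.004, 0.0995]
orientation: [-0.0, -0.034, 0.999, 0.0]
contact_force: [-4.0, 2.9, 2.6]
gripper_width: 0.0197
```

Emit:
step_arm(
  commands=[0,0,0.3,0,0,0,1,0,0,0.1,0,0,0,1],
)

```text
time_s: 5.3
ee_pos: [0.4608, 0.0041, 0.0964]
orientation: [-0.0, -0.034, 0.999, 0.0]
contact_force: [-10.4, 4.9, 21.8]
gripper_width: 0.0199
```

Emit:
step_arm(
  commands=[0,0,0.1,0,0,0,1,0,0,0,0,0,0,1,0,0,0,0,0,0,1],
)

```text
time_s: 5.6
ee_pos: [0.4608, 0.0041, 0.0964]
orientation: [0.0, -0.034, 0.999, 0.0]
contact_force: [-11.6, 5.5, 21.5]
gripper_width: 0.0202
```

Emit:
step_arm(
  commands=[0,0,-2,0,0,0,1,0,0,-3,0,0,0,1,0,0,-2.5,0,0,0,1,0,0,0,0,0,0,1],
)

```text
time_s: 6.0
ee_pos: [0.4643, 0.0025, 0.1725]
orientation: [0.004, -0.034, 0.999, -0.001]
contact_force: [0.9, 0.2, -4.9]
gripper_width: 0.0201
```

```bash
python3 - <<'E'
from h import *
s=st(); print(s['ee_pos'],s['orientation'],s['contact_force'],s['ft_torque']); snap('wrist','w4'); snap('side','s4')
for n,b in (('s4',(280,120,440,260)),):
    i=load(n)['im'][b[1]:b[3],b[0]:b[2]]; cv2.imwrite(f'pics/{n}c.png',cv2.resize(i,None,fx=4,fy=4,interpolation=cv2.INTER_CUBIC)[:,:,::-1])
E
```

```text
[0.46434794 0.00252999 0.1724864 ] [ 0.00419129 -0.03397078  0.99941317 -0.00131968] [ 0.89254042  0.19926254 -4.87397827] [-0.00612108  0.08904917 -0.04815779]
```

View pics/s4c.png

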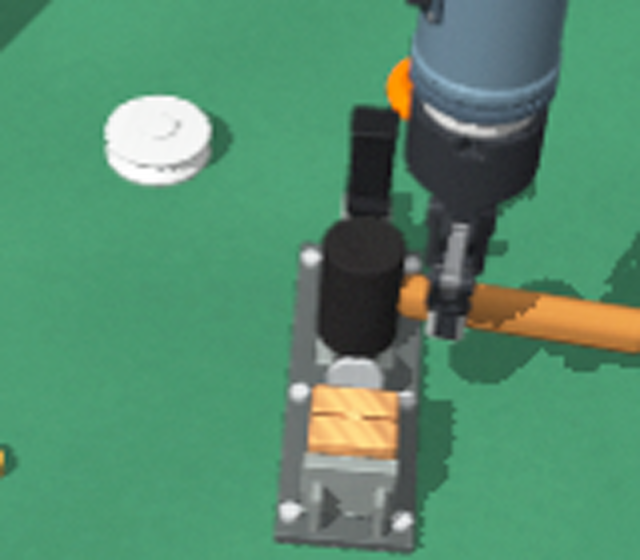

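View pics/w4.png

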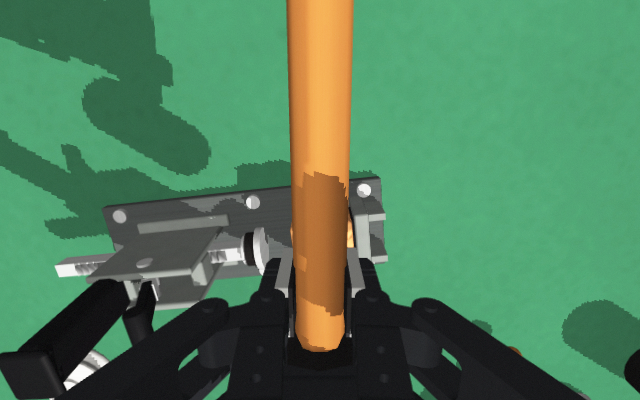

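The side view (crop 357,415) shows the peg is now level with the cork and nothing sticks up. Next I'll put the mallet back on open bench.

```bash
python3 plan.py .500 .27 .12 1.639 7
```

```text
total turn [-0.001  0.001 -0.   ] shift world [ 0.0384  0.2668 -0.049 ]
-0.81, 3.77, 0.7, -0.001, 0.001, -0
-0.81, 3.76, 0.7, 0, 0, -0
-0.81, 3.77, 0.7, 0, 0, -0
-0.8, 3.76, 0.7, 0, 0, -0
-0.81, 3.77, 0.7, 0, 0, -0
-0.8, 3.76, 0.7, 0, 0, -0
-0.81, 3.77, 0.7, 0, 0, -0
end [0.5    0.2701 0.12  ]
```

Emit:
step_arm(
  commands=[-0.5,2,0,0,0,0,1,-0.8,3.5,0,0,0,0,1,-0.8,4,0.7,0,0,0,1,-0.8,4,0.8,0,0,0,1,-0.8,4,0.9,0,0,0,1],
)

```text
time_s: 6.6
ee_pos: [0.4854, 0.1818, 0.1428]
orientation: [-0.001, -0.034, 0.999, -0.0]
contact_force: [0.8, -0.1, -4.6]
gripper_width: 0.02
```

Emit:
step_arm(
  commands=[-0.8,4,0.9,0,0,0,1,-0.8,3.5,1,0,0,0,1,-0.4,1.5,1.5,0,0,0,1,0,0,2,0,0,0,1,0,0,2,0,0,0,1],
)

```text
time_s: 7.1
ee_pos: [0.4987, 0.2722, 0.068]
orientation: [-0.002, -0.035, 0.999, -0.0]
contact_force: [0.5, 0.0, -4.7]
gripper_width: 0.0205
```

Emit:
step_arm(
  commands=[0,0,2,0,0,0,1,0,0,1,0,0,0,1,0,0,0,0,0,0,1],
)

```text
time_s: 7.4
ee_pos: [0.4979, 0.2709, 0.0382]
orientation: [-0.003, -0.034, 0.999, -0.001]
contact_force: [-0.8, -0.0, -4.4]
gripper_width: 0.0203
```

Emit:
step_arm(
  commands=[0,0,0.5,0,0,0,1,0,0,0.2,0,0,0,1,0,0,0,0,0,0,1],
)

```text
time_s: 7.7
ee_pos: [0.5004, 0.2718, 0.0347]
orientation: [0.0, -0.034, 0.999, 0.0]
contact_force: [0.1, -0.3, -4.4]
gripper_width: 0.02
```

Emit:
step_arm(
  commands=[0,0,0.3,0,0,0,1,0,0,0,0,0,0,1],
)

```text
time_s: 7.9
ee_pos: [0.5002, 0.2717, 0.0315]
orientation: [0.0, -0.034, 0.999, 0.0]
contact_force: [-0.1, 0.3, -4.6]
gripper_width: 0.0199
```

Emit:
step_arm(
  commands=[0,0,0.2,0,0,0,1,0,0,0,0,0,0,1],
)

```text
time_s: 8.1
ee_pos: [0.5003, 0.2718, 0.0306]
orientation: [0.0, -0.034, 0.999, 0.0]
contact_force: [-4.1, -2.3, 5.6]
gripper_width: 0.0201
```

Emit:
step_arm(
  commands=[0,0,0,0,0,0,3,0,0,0,0,0,0,4.5,0,0,0,0,0,0,5.5,0,0,0,0,0,0,5.5],
)

```text
time_s: 8.5
ee_pos: [0.5004, 0.2718, 0.0295]
orientation: [0.0, -0.034, 0.999, 0.0]
contact_force: [-0.6, 0.3, 0.6]
gripper_width: 0.055
```

Emit:
step_arm(
  commands=[0,0,-1,0,0,0,5.5,0,0,-3,0,0,0,5.5,0,0,-5,0,0,0,5.5,0,0,-5,0,0,0,7,0,0,-5,0,0,0,8.5],
)

```text
time_s: 9.0
ee_pos: [0.4998, 0.2716, 0.222]
orientation: [0.0, -0.034, 0.999, 0.0]
contact_force: [1.3, 0.6, -0.2]
gripper_width: 0.0817
```

```bash
python3 - <<'E'
from h import *
s=st(); print(s['ee_pos'],s['orientation'],s['contact_force'],s['joint_positions']); snap('wrist','w5'); snap('side','s5')
E
python3 plan.py .43 -.135 .30 1.7605 10
```

```text
[0.49975357 0.27161186 0.22196024] [ 1.89320188e-04 -3.40960250e-02  9.99418543e-01  4.06688898e-05] [ 1.31962302  0.57292873 -0.16207134] [ 3.01794477e-01  3.03869319e-01  1.51632081e+00 -2.24072416e-05
  1.32101586e+00 -1.33720159e+00]
total turn [ 0.003  0.016 -0.121] shift world [-0.0741 -0.4081  0.0716]
1.01, -4.02, -0.75, 0.003, 0.016, -0.121
1.5, -3.87, -0.71, -0, -0, -0
1.5, -3.87, -0.71, -0, -0, -0
1.5, -3.87, -0.72, -0, -0, -0
1.49, -3.87, -0.71, -0, -0, -0
1.5, -3.87, -0.72, -0, -0, -0
1.49, -3.87, -0.71, -0, -0, -0
1.5, -3.87, -0.72, -0, -0, -0
1.49, -3.86, -0.71, -0, -0, -0
1.5, -3.87, -0.72, -0, -0, -0
end [ 0.43  -0.135  0.3  ]
```

View pics/w5.png

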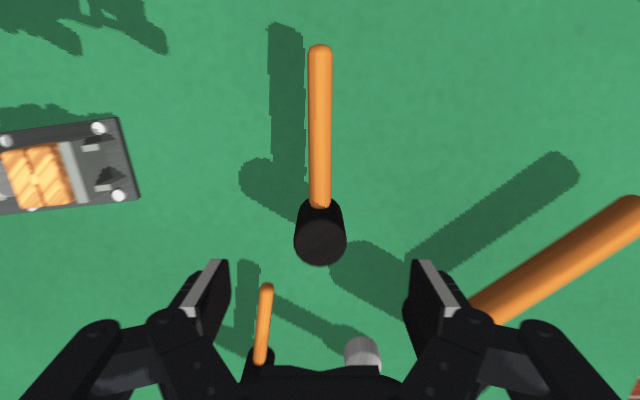

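The mallet stands free at (320,235), and the float's peg looks flush at (37,178). Now over to the trigger for a look.

```bash
python3 plan.py .50 -.125 .29 1.7605 9
```

```text
total turn [ 0.003  0.016 -0.121] shift world [-0.0041 -0.3981  0.0616]
0.34, -4.41, -0.71, 0.003, 0.016, -0.121
0.88, -4.34, -0.68, -0, -0, -0
0.88, -4.34, -0.68, -0, -0, -0
0.88, -4.33, -0.68, -0, -0, -0
0.88, -4.34, -0.68, -0, -0, -0
0.88, -4.33, -0.68, -0, -0, -0
0.87, -4.34, -0.69, -0, -0, -0
0.88, -4.33, -0.68, -0, -0, -0
0.87, -4.34, -0.69, -0, -0, -0
end [ 0.5   -0.125  0.29 ]
```

Emit:
step_arm(
  commands=[0.4,-4.4,-0.7,0,0,-0.12,8.5,0.9,-4.3,-0.7,0,0,0,8.5,0.9,-4.3,-0.7,0,0,0,8.5,0.9,-4.3,-0.7,0,0,0,8.5,0.9,-4.3,-0.7,0,0,0,8.5],
)

```text
time_s: 9.6
ee_pos: [0.4954, 0.0504, 0.2549]
orientation: [0.0, -0.094, 0.996, -0.0]
contact_force: [1.2, -0.6, 0.3]
gripper_width: 0.0852
```

Emit:
step_arm(
  commands=[0.9,-4.3,-0.7,0,0,0,8.5,0.9,-4.3,-0.7,0,0,0,8.5,0.9,-4.3,-0.7,0,0,0,8.5,0.9,-4.3,-0.7,0,0,0,8.5,0,0,0,0,0,0,8.5],
)

```text
time_s: 10.1
ee_pos: [0.4929, -0.1291, 0.2833]
orientation: [0.001, -0.091, 0.996, -0.002]
contact_force: [0.2, 1.2, -0.4]
gripper_width: 0.0855
```

Emit:
step_arm(
  commands=[0,0,0,0,0,0,8.5],
)

```text
time_s: 10.2
ee_pos: [0.4925, -0.1246, 0.2823]
orientation: [0.0, -0.093, 0.996, 0.0]
contact_force: [0.1, 0.5, 0.1]
gripper_width: 0.0853
```

```bash
python3 - <<'E'
from h import *
s=st(); print(s['ee_pos'],s['orientation'],s['contact_force'],s['joint_positions']); snap('wrist','w6');snap('side','s6')
for n,b in (('s6',(280,120,440,260)),):
    i=load(n)['im'][b[1]:b[3],b[0]:b[2]]; cv2.imwrite(f'pics/{n}c.png',cv2.resize(i,None,fx=4,fy=4,interpolation=cv2.INTER_CUBIC)[:,:,::-1])
E
```

```text
[ 0.4924733  -0.12463022  0.28231556] [ 1.50605719e-05 -9.25769701e-02  9.95705502e-01  2.40433849e-04] [0.08229591 0.51279898 0.1308133 ] [-4.68039814e-01  1.56091546e-01  1.55965605e+00  4.27716378e-04
  1.42607529e+00 -2.22431732e+00]
```

View pics/w6.png

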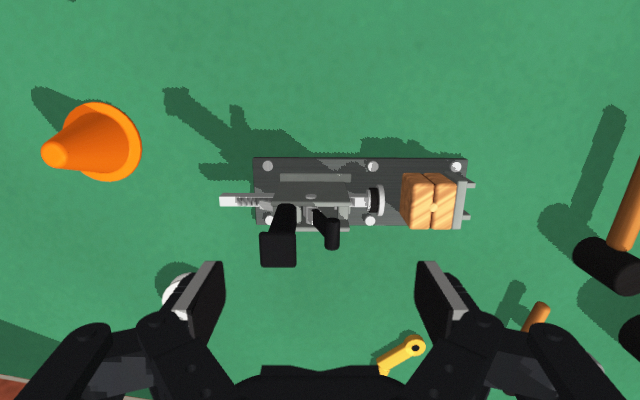

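View pics/s6c.png

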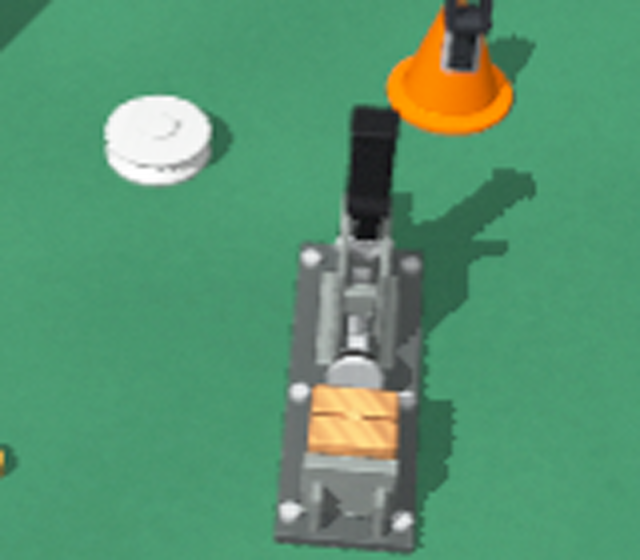

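```bash
cat > c6.py <<'E'
from h import *
import sys
z=load(sys.argv[1]); C=cloud(z); im=z['im'].astype(int)
yd=np.array([-.1886,.982]); xd=np.array([.982,.1886]); O=np.array([.5412,-.1291])
D=C[...,:2]-O; cx=D@xd*1000; cy=D@yd*1000; cz=C[...,2]*1000
def rep(n,m):
    print(n,m.sum(),'x',np.percentile(cx[m],[1,50,99]).round(1),'y',np.percentile(cy[m],[1,50,99]).round(1),'z',np.percentile(cz[m],[2,50,98]).round(1))
B=np.zeros(cx.shape,bool); B[140:275,200:500]=1
dark=(im.max(2)<70)&B
rep('handle top',dark&(cz>168)&(cz<180)&(cy<5))
rep('lip',dark&(cz>125)&(cz<150)&(cy>0))
rep('lip top',dark&(cz>141)&(cz<150)&(cy>0))
org=(im[...,0]>150)&(im[...,0]-im[...,2]>60)&B
rep('float top',org&(cz>60)&(cz<72))
# plate edges direction
p=B&(cz>6)&(cz<14)&(im.max(2)<130)
rep('plate',p)
q=p.astype(np.uint8); 
n,l,s,c=cv2.connectedComponentsWithStats(q); i=1+np.argmax(s[1:,4])
fm=org&(cz>60)&(cz<72); cnt=np.c_[C[fm][:,0],C[fm][:,1]].astype(np.float32); print('float rect',cv2.minAreaRect(cnt*1000))
pt=np.c_[C[p][:,0],C[p][:,1]].astype(np.float32); print('plate rect',cv2.minAreaRect(pt*1000))
rep('pad',B&(cz>45)&(cz<60)&(cy>40)&(cy<110))
E
python3 c6.py w6
```

```text
handle top 1255 x [-19.7  -5.9  10. ] y [-33.7 -19.3  -5.1] z [170.6 172.9 174.2]
lip 507 x [-17.8  -5.9   8.9] y [17.3 25.1 32.7] z [126.  142.8 145.1]
lip top 372 x [-17.5  -4.6   8.9] y [19.8 26.  31.6] z [141.2 143.5 145.1]
float top 1873 x [-30.5  -4.9  22.6] y [118.4 141.7 165.5] z [62.6 65.1 66.7]
plate 5686 x [-48.3 -30.5  39.9] y [-67.7  68.5 196. ] z [ 7.3  9.2 12.8]
float rect ((511.19512939453125, 9.703666687011719), (55.61631774902344, 48.48223114013672), 10.191514015197754)
plate rect ((525.7279663085938, -65.48797607421875), (90.41182708740234, 269.93182373046875), 10.637795448303223)
pad 508 x [-20.5  -5.6  10.5] y [41.7 77.8 89. ] z [45.1 49.8 56.4]
```

Wrist view: handle top is around (278,250), lip at (332,233), float at (428,200) with the peg flush. The top and wrist estimates of the clamp disagree by about 6 mm, so I'll use the mean and find the lip by feel.

```bash
python3 plan.py .5392 -.131 .22 1.756 2; python3 - <<'E'
E
```

```text
total turn [ 0.001 -0.     0.003] shift world [ 0.0467 -0.0082 -0.0621]
-2.22, -0.84, 3.1, 0.001, -0, 0.003
-2.22, -0.83, 3.11, -0, -0, 0
end [ 0.5392 -0.131   0.22  ]
```

Emit:
step_arm(
  commands=[-2.2,-0.85,3.1,0,0,0,8.5,-2.2,-0.85,3.1,0,0,0,8.5,0,0,0,0,0,0,8.5,0,0,0,0,0,0,8.5],
  grip_force=120,
)

```text
time_s: 10.7
ee_pos: [0.5387, -0.1305, 0.2194]
orientation: [-0.001, -0.095, 0.995, 0.001]
contact_force: [0.1, -0.4, -0.3]
gripper_width: 0.0848
```

```bash
python3 - <<'E'
from h import *
s=st(); print(s['ee_pos'],s['orientation'],s['contact_force']); snap('wrist','w7'); snap('side','s7')
i=load('s7')['im'][100:270,270:450]; cv2.imwrite('pics/s7c.png',cv2.resize(i,None,fx=3.5,fy=3.5,interpolation=cv2.INTER_CUBIC)[:,:,::-1])
E
sed -i 's/140:275,200:500/130:400,150:500/' c6.py; python3 c6.py w7
```

```text
[ 0.53870118 -0.13045573  0.21944227] [-1.30408077e-03 -9.51755646e-02  9.95459275e-01  8.61519287e-04] [ 0.08101231 -0.36799727 -0.27890946]
handle top 2454 x [-19.6  -5.6  10.8] y [-36.  -21.3  -7. ] z [172.  174.4 175.7]
lip 922 x [-17.4  -5.2   9.7] y [15.  22.3 30.1] z [126.2 144.3 146.5]
lip top 736 x [-17.3  -4.5   9.8] y [17.5 23.4 30.1] z [141.5 144.7 146.6]
float top 2853 x [-29.8  -3.4  23.8] y [115.8 137.4 162.3] z [63.9 66.3 67.8]
plate 7338 x [-45.4 -28.   41.8] y [-70.2  67.6 174.1] z [ 8.8 10.5 12.2]
float rect ((512.843505859375, 7.377508163452148), (56.71803665161133, 49.08543014526367), 11.049914360046387)
plate rect ((596.4578857421875, -64.18498229980469), (328.56793212890625, 327.2095642089844), 70.15604400634766)
pad 876 x [-19.9  -3.8  12.2] y [42.3 74.9 86.6] z [45.3 50.4 57.5]
```

View pics/w7.png

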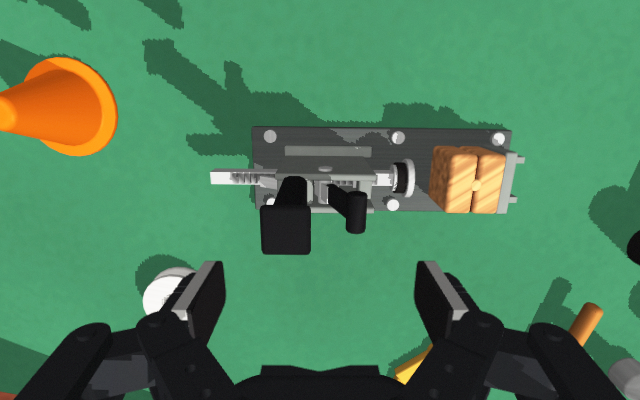

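View pics/s7c.png

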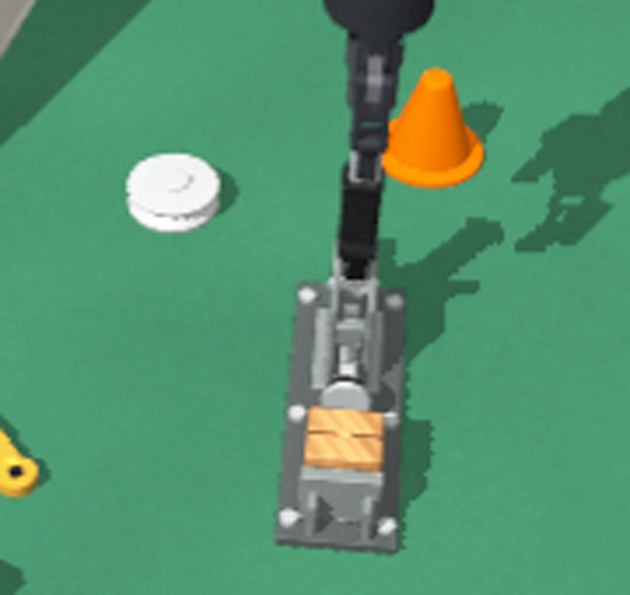

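Emit:
step_arm(
  commands=[0.15,0,2,0,0,0,8.5,0,0,2.5,0,0,0,8.5,0,0,2.5,0,0,0,8.5],
)

```text
time_s: 11.1
ee_pos: [0.5382, -0.1326, 0.152]
orientation: [0.002, -0.094, 0.996, -0.001]
contact_force: [-0.3, -0.7, 0.0]
gripper_width: 0.0849
```

Emit:
step_arm(
  commands=[0,0,1.5,0,0,0,8.5,0,0,1.3,0,0,0,8.5,0,0,0,0,0,0,8.5,0,0,0,0,0,0,8.5],
)

```text
time_s: 11.5
ee_pos: [0.5381, -0.1327, 0.1234]
orientation: [0.001, -0.094, 0.996, -0.0]
contact_force: [0.3, 0.1, -0.1]
gripper_width: 0.0847
```

```bash
python3 - <<'E'
from h import *
s=st(); print(s['ee_pos'],s['orientation'],s['contact_force']); snap('wrist','w8'); snap('side','s8'); snap('top','t8')
i=load('s8')['im'][100:270,270:450]; cv2.imwrite('pics/s8c.png',cv2.resize(i,None,fx=3.5,fy=3.5,interpolation=cv2.INTER_CUBIC)[:,:,::-1])
E
```

```text
[ 0.53809445 -0.13269278  0.12343167] [ 6.69664505e-04 -9.40418013e-02  9.95567940e-01 -4.10330421e-04] [ 0.34911965  0.11942909 -0.13423843]
```

View pics/w8.png

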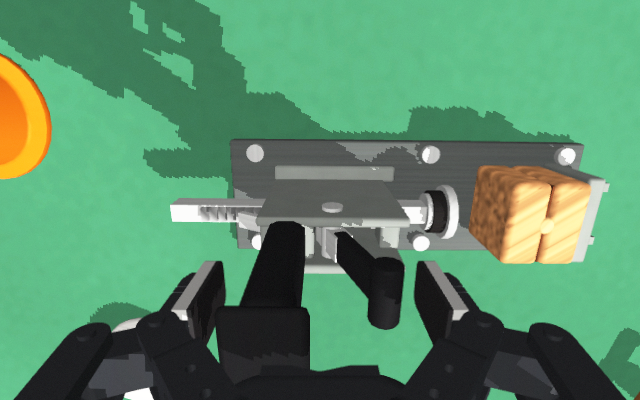

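View pics/s8c.png

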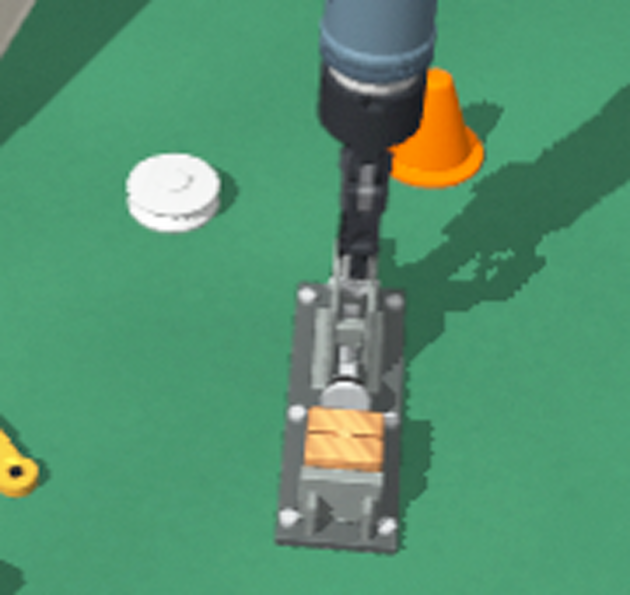

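Emit:
step_arm(
  commands=[0,-0.4,0,0,0,0,8.5,0,-0.4,0,0,0,0,8.5,0,-0.3,0,0,0,0,8.5],
)

```text
time_s: 11.95
ee_pos: [0.5398, -0.143, 0.1226]
orientation: [0.0, -0.094, 0.996, 0.001]
contact_force: [-0.8, 5.0, 3.1]
gripper_width: 0.0854
```

Emit:
step_arm(
  commands=[0,-0.3,0,0,0,0,8.5,0,-0.2,0,0,0,0,8.5],
)

```text
time_s: 12.15
ee_pos: [0.5405, -0.1473, 0.1225]
orientation: [-0.0, -0.094, 0.996, 0.001]
contact_force: [-2.1, 9.2, 6.9]
gripper_width: 0.0852
```

Emit:
step_arm(
  commands=[0,-0.3,0,0,0,0,8.5,0,-0.3,0,0,0,0,8.5,0,-0.3,0,0,0,0,8.5],
)

```text
time_s: 12.45
ee_pos: [0.542, -0.1554, 0.1226]
orientation: [-0.0, -0.094, 0.996, 0.002]
contact_force: [-1.6, 8.9, 6.0]
gripper_width: 0.0855
```

Emit:
step_arm(
  commands=[0,-0.3,0,0,0,0,8.5,0,-0.3,0,0,0,0,8.5],
)

```text
time_s: 12.65
ee_pos: [0.5431, -0.1614, 0.1225]
orientation: [-0.0, -0.094, 0.996, 0.002]
contact_force: [-2.1, 7.3, 4.8]
gripper_width: 0.0852
```

Emit:
step_arm(
  commands=[0,-0.2,0,0,0,0,8.5,0,-0.2,0,0,0,0,8.5],
)

```text
time_s: 12.85
ee_pos: [0.5437, -0.1649, 0.1225]
orientation: [-0.0, -0.094, 0.996, 0.002]
contact_force: [-3.5, 15.5, 8.0]
gripper_width: 0.0853
```

Emit:
step_arm(
  commands=[0,-0.2,0,0,0,0,8.5],
)

```text
time_s: 12.95
ee_pos: [0.5436, -0.165, 0.1224]
orientation: [-0.001, -0.094, 0.996, 0.004]
contact_force: [-3.0, 20.4, 9.6]
gripper_width: 0.0854
```

At the stop. I'll check the jaw, then release for the next stroke.

```bash
cat > pad.py <<'E'
from h import *
import sys
f=sys.argv[1]; snap('top',f); z=load(f); i=z['im'][200:270,290:420]; cv2.imwrite(f'pics/{f}c.png',cv2.resize(i,None,fx=6,fy=6,interpolation=cv2.INTER_CUBIC)[:,:,::-1])
C=cloud(z); yd=np.array([-.184,.983]); xd=np.array([.983,.184]); O=np.array([.5412,-.1291]); D=C[...,:2]-O; cx=D@xd*1e3; cy=D@yd*1e3; cz=C[...,2]*1e3
m=(abs(cx)<20)&(cz>44)&(cz<62)&(cy>45)&(cy<112)
im=z['im'].astype(int); m&=~((im[...,0]-im[...,2])>50)
print(m.sum(),'pad y',np.percentile(cy[m],[5,50,90,97]).round(1))
s=st(); print(s['contact_force'],s['time_s'],s['ee_pos'])
E
python3 pad.py t9
```

```text
96 pad y [48.5 80.1 91.4 93.3]
[-2.87818136 14.98847419  9.29249139] 13.0 [ 0.54362277 -0.16479859  0.12232634]
```

View pics/t9c.png

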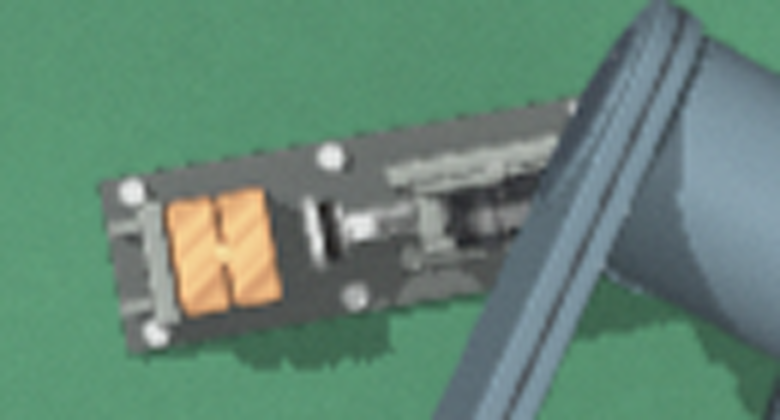

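Emit:
step_arm(
  commands=[0,0.6,0,0,0,0,8.5,0,0.9,0,0,0,0,8.5,0,0.9,0,0,0,0,8.5,0,0.7,0,0,0,0,8.5,0,0,0,0,0,0,8.5],
)

```text
time_s: 13.5
ee_pos: [0.5387, -0.1378, 0.1223]
orientation: [-0.0, -0.094, 0.996, -0.0]
contact_force: [0.2, -0.7, 0.8]
gripper_width: 0.0849
```

Emit:
step_arm(
  commands=[0,-0.4,0,0,0,0,8.5,0,-0.4,0,0,0,0,8.5,0,-0.4,0,0,0,0,8.5],
)

```text
time_s: 13.8
ee_pos: [0.5409, -0.1488, 0.1228]
orientation: [-0.0, -0.094, 0.996, 0.002]
contact_force: [-1.3, 9.1, 5.3]
gripper_width: 0.0847
```

Emit:
step_arm(
  commands=[0,-0.3,0,0,0,0,8.5,0,-0.3,0,0,0,0,8.5],
)

```text
time_s: 14.0
ee_pos: [0.542, -0.1549, 0.1227]
orientation: [-0.0, -0.094, 0.996, 0.002]
contact_force: [-1.9, 8.5, 6.7]
gripper_width: 0.0849
```

Emit:
step_arm(
  commands=[0,-0.3,0,0,0,0,8.5,0,-0.3,0,0,0,0,8.5],
)

```text
time_s: 14.2
ee_pos: [0.5431, -0.1609, 0.1227]
orientation: [-0.0, -0.094, 0.996, 0.002]
contact_force: [-1.8, 7.4, 5.3]
gripper_width: 0.0851
```

Emit:
step_arm(
  commands=[0,-0.2,0,0,0,0,8.5,0,-0.15,0,0,0,0,8.5],
)

```text
time_s: 14.4
ee_pos: [0.5438, -0.1644, 0.1228]
orientation: [-0.0, -0.094, 0.996, 0.002]
contact_force: [-0.5, 8.6, 6.4]
gripper_width: 0.0849
```

Emit:
step_arm(
  commands=[0,-0.1,0,0,0,0,8.5],
)

```text
time_s: 14.5
ee_pos: [0.5439, -0.1648, 0.1227]
orientation: [-0.0, -0.094, 0.996, 0.002]
contact_force: [-1.8, 12.7, 7.9]
gripper_width: 0.0853
```

```bash
python3 pad.py t10
```

```text
112 pad y [ 49.1  88.6 102.9 105.3]
[-2.14009205  9.71842991  6.36696667] 14.55 [ 0.54386617 -0.16469586  0.12270601]
```

View pics/t10c.png

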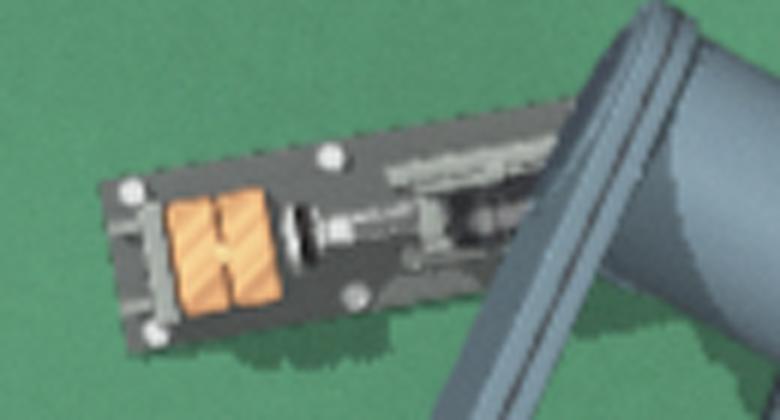

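The jaw is about 5 mm short of the cork. Release, then a careful third stroke.

Emit:
step_arm(
  commands=[0,0.6,0,0,0,0,8.5,0,0.9,0,0,0,0,8.5,0,0.9,0,0,0,0,8.5,0,0.4,0,0,0,0,8.5,0,0,0,0,0,0,8.5],
)

```text
time_s: 15.05
ee_pos: [0.5389, -0.1386, 0.1224]
orientation: [0.0, -0.094, 0.996, -0.0]
contact_force: [-0.6, 0.4, -0.5]
gripper_width: 0.0851
```

Emit:
step_arm(
  commands=[0,-0.4,0,0,0,0,8.5,0,-0.4,0,0,0,0,8.5,0,-0.2,0,0,0,0,8.5],
)

```text
time_s: 15.35
ee_pos: [0.5406, -0.1476, 0.1227]
orientation: [-0.0, -0.094, 0.996, 0.002]
contact_force: [-1.5, 8.1, 6.5]
gripper_width: 0.0845
```

Emit:
step_arm(
  commands=[0,-0.2,0,0,0,0,8.5,0,-0.2,0,0,0,0,8.5],
)

```text
time_s: 15.55
ee_pos: [0.5414, -0.1517, 0.1227]
orientation: [-0.0, -0.094, 0.996, 0.001]
contact_force: [-1.5, 8.2, 5.0]
gripper_width: 0.0852
```

Emit:
step_arm(
  commands=[0,-0.2,0,0,0,0,8.5],
)

```text
time_s: 15.65
ee_pos: [0.5417, -0.1534, 0.1227]
orientation: [-0.0, -0.094, 0.996, 0.002]
contact_force: [-1.7, 7.5, 5.1]
gripper_width: 0.0851
```

Emit:
step_arm(
  commands=[0,-0.15,0,0,0,0,8.5],
)

```text
time_s: 15.75
ee_pos: [0.542, -0.1549, 0.1227]
orientation: [-0.0, -0.094, 0.996, 0.002]
contact_force: [-1.1, 8.8, 7.0]
gripper_width: 0.0851
```

Emit:
step_arm(
  commands=[0,-0.15,0,0,0,0,8.5],
)

```text
time_s: 15.85
ee_pos: [0.5422, -0.1559, 0.1229]
orientation: [-0.0, -0.094, 0.996, 0.002]
contact_force: [-2.0, 10.9, 9.1]
gripper_width: 0.0851
```

Emit:
step_arm(
  commands=[0,-0.1,0,0,0,0,8.5],
)

```text
time_s: 15.95
ee_pos: [0.5423, -0.1566, 0.1229]
orientation: [-0.0, -0.094, 0.996, 0.002]
contact_force: [-3.2, 11.9, 9.9]
gripper_width: 0.0851
```

Emit:
step_arm(
  commands=[0,-0.1,0,0,0,0,8.5],
)

```text
time_s: 16.05
ee_pos: [0.5424, -0.1572, 0.123]
orientation: [-0.0, -0.094, 0.996, 0.002]
contact_force: [-2.3, 13.1, 10.6]
gripper_width: 0.0856
```

Emit:
step_arm(
  commands=[0,-0.1,0,0,0,0,8.5],
)

```text
time_s: 16.15
ee_pos: [0.5426, -0.1579, 0.1231]
orientation: [-0.0, -0.094, 0.996, 0.003]
contact_force: [-3.8, 13.0, 12.2]
gripper_width: 0.085
```

Emit:
step_arm(
  commands=[0,-0.1,0,0,0,0,8.5,0,-0.1,0,0,0,0,8.5],
)

```text
time_s: 16.35
ee_pos: [0.5428, -0.1593, 0.1231]
orientation: [-0.0, -0.094, 0.996, 0.003]
contact_force: [-3.4, 13.5, 13.1]
gripper_width: 0.0847
```

Emit:
step_arm(
  commands=[0,-0.1,0,0,0,0,8.5,0,-0.1,0,0,0,0,8.5],
)

```text
time_s: 16.55
ee_pos: [0.5431, -0.1608, 0.1233]
orientation: [-0.0, -0.094, 0.996, 0.003]
contact_force: [-3.9, 16.8, 14.3]
gripper_width: 0.085
```

Emit:
step_arm(
  commands=[0,-0.1,0,0,0,0,8.5,0,0,0,0,0,0,8.5],
)

```text
time_s: 16.75
ee_pos: [0.5433, -0.1616, 0.1233]
orientation: [-0.0, -0.094, 0.996, 0.004]
contact_force: [-3.6, 16.9, 13.2]
gripper_width: 0.0848
```

Emit:
step_arm(
  commands=[0,-0.1,0,0,0,0,8.5,0,0,0,0,0,0,8.5],
)

```text
time_s: 16.95
ee_pos: [0.5434, -0.1622, 0.1234]
orientation: [-0.0, -0.094, 0.996, 0.004]
contact_force: [-2.6, 17.6, 14.4]
gripper_width: 0.0849
```

```bash
python3 pad.py t11; python3 - <<'E'
from h import *
snap('side','s11'); snap('wrist','w11')
i=load('s11')['im'][100:270,270:450]; cv2.imwrite('pics/s11c.png',cv2.resize(i,None,fx=3.5,fy=3.5,interpolation=cv2.INTER_CUBIC)[:,:,::-1])
s=st();print(s['contact_force'],s['ee_pos'])
E
```

```text
117 pad y [ 49.   88.1 108.7 110.8]
[-3.30665818 16.90099289 15.09887528] 17.0 [ 0.54339309 -0.16223891  0.12339206]
[-3.48660836 17.05029153 14.22729736] [ 0.54337951 -0.16223875  0.12338601]
```

View pics/t11c.png

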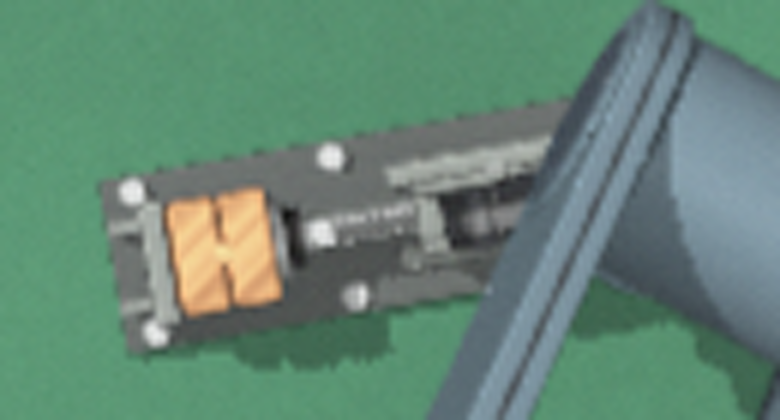

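View pics/w11.png

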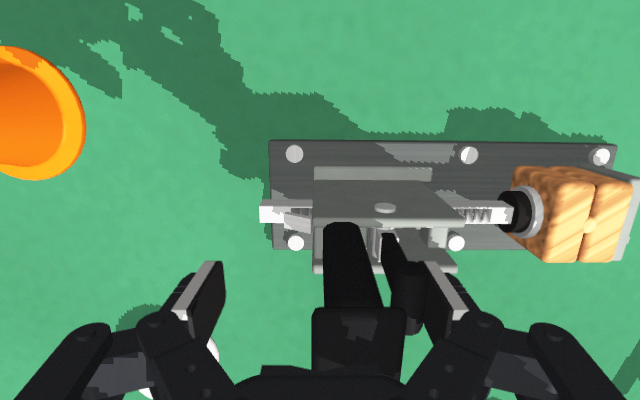

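View pics/s11c.png

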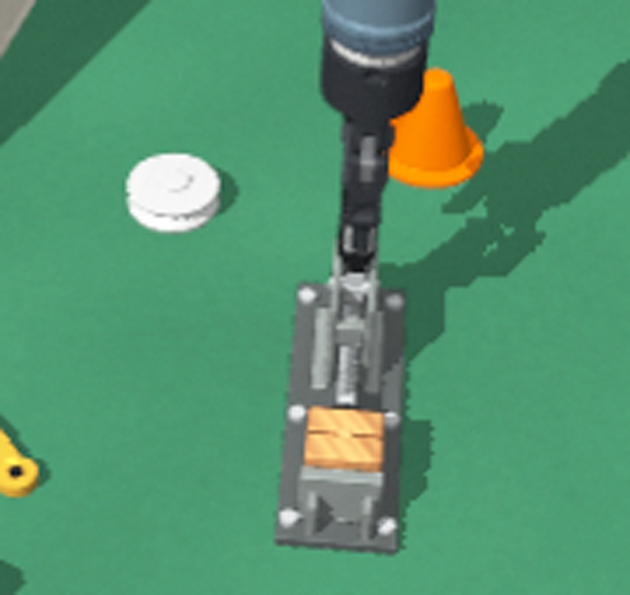

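Emit:
step_arm(
  commands=[0,0,0,0,0,0,8.5,0,0,0,0,0,0,8.5,0,0,0,0,0,0,8.5,0,0,0,0,0,0,8.5,0,0,0,0,0,0,8.5],
)

```text
time_s: 17.6
ee_pos: [0.5434, -0.1622, 0.1234]
orientation: [-0.0, -0.094, 0.996, 0.004]
contact_force: [-4.0, 18.4, 14.0]
gripper_width: 0.085
```

```bash
python3 - <<'E'
from h import *
s=st();print(s['contact_force'],s['ee_pos'],s['time_s'])
snap('top','t12'); ticket.close_job()
E
```

```text
[-4.01160494 18.40334649 13.97801584] [ 0.54338818 -0.16224093  0.12337323] 17.6
the job is handed in; nothing more can be done
```

View pics/t12.png

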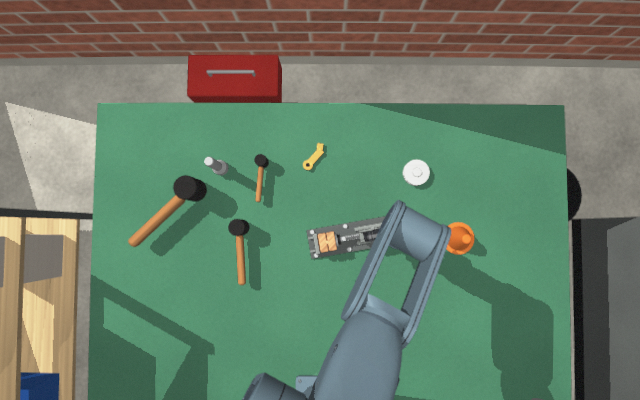

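I drove the peg down with the mid-size mallet, stood the mallet on the open bench, and pumped the trigger three strokes until the jaw closed on the float. I handed the job in at about 17.7 s of the 61 s, with the trigger still squeezed; the hand-in gives no verdict.

**Last checks**
- **Peg:** the side and wrist pictures show it level with the cork. The force also jumped to about 22 N when the mallet face met the cork. I did not measure the remaining height.
- **Mallet:** it is standing free at pixel (238,228) in the final top view, well clear of the clamp and the float.
- **Grip:** the jaw face is against the float. The last trigger force was steady at about 17–19 N, which means roughly 13–15 N on the cork. An estimate from the buffer's compression gave up to about 18 N. Both sit inside the 10–30 N range.
- **Other things:** the torch, pulley, pawl and cone cap look unmoved in the last picture.

**What disagreed:** the top and wrist cameras placed the clamp about 6 mm apart from a distance. I used the mean, a closer look fitted it within about 2 mm, and I found the trigger lip by feel. There was also an upward force of about 14 N on the fingers from friction at the lip; I did not count it in the grip estimate.

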